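# Reset the tripped breaker under a push-latch cover

## Task

The breaker in the grey control box has tripped: press down on the hinged cover on its top, near the cover's front edge, and let go so that it pops open, then push the round reset button underneath fully in. Finally push the standing cover over from behind and press it down home until its latch catches, let go and move clear, leaving it shut. Touch and press with the fingertips only: do not pick up or shift the box or the things around it, and do not press the mushroom-shaped stop knob beside the cover.

Things in the scene. Friction and masses are not known exactly. Their poses are not given: they have to be found in the camera images.
- control_box: Loose grey box, 240 mm (x) by 230 mm (y) by 140 mm high, about 2 kg, flat on the bench. Origin at the centre of its underside; z up, -x is its front (turned roughly towards the robot). In its top, on the +y side, is a bay 61 x 106 mm under the cover; the stop knob is on the -y side.
- cover_press (a point): Point on the black cover's upper face where it is best pressed: middle of its width, 45 mm from the hinge line, 19 mm behind the front edge, 7 mm above the hinge line's plane. Moves with the cover: x points from front edge to hinge, y along the hinge, z out of the upper face. Cover 64 mm long, 100 mm wide, plate 5 mm thick. Shut: level, 152 mm above the bench, 12 mm proud of the box.
- cover_edge (a point): Middle of the cover's front edge, on the upper face, 64 mm from the hinge line; moves with the cover, same axes as cover_press.
- cover_hinge (a point): Middle of the hinge line at the cover's rear (box coordinates -5, 42, 145 mm); y is the hinge axis; turns with the cover. Spring: pushes open with 0.1 N m shut, 0.04 N m open, so about 3 N at cover_press presses it in. Open, it is pushed shut from behind: a fingertip behind the standing cover, near its top, moves forward, then down on it. The box top behind the hinge is clear for 125 mm.
- cover (a joint): Cover angle, rad: 0 shut and latched; 1.75 popped open (standing up, its upper face to the rear, leaning 10 degrees back past upright, edge 207 mm above the bench); -0.078 pressed in to its stop (3.5 mm down at cover_press). Push-push latch: a press to the stop (past -0.07), then let go, springs it fully open within 1 s; the next press from open down to the stop leaves it latched at 0; and so on.
- button_top (a point): Centre of the top of the white reset button, an upright cylinder 20 mm across in the middle of the bay, 45 mm in front of the hinge line; under the cover while it is shut. Top 142 mm above the bench when tripped, 135 mm (5 mm below the box top) when fully in. z up.
- reset_button (a joint): How far the reset button is pushed in, m: 0 to 0.002 tripped, 0.007 fully in at its stop. It takes about 3 N and stays where it is pushed.
- knob_top (a point): Centre of the top of the round black mushroom stop knob, 38 mm across, 168 mm above the bench, 112 mm to the -y side of the cover's middle. Not to be pressed.
- stop_knob (a joint): How far the stop knob is pressed in, m: 0 up, 0.005 fully in; light spring (about 1 N starts it).
- sanding_block: Loose brown sanding block, 64 x 112 x 34 mm, lying in front (-x) of the box; origin at the centre of its underside. Bystander.
- dropper_bottle: Loose small brown bottle with black dropper cap, 33 mm across, 102 mm high, standing on the -y side of the box; origin at the centre of its underside. Bystander.
- tape_roll: Loose roll of pale tape lying flat, 104 mm across, 25 mm high, on the +y side of the box; origin at the centre of its underside. Bystander.

How it is judged:
On the way, in this order (a step that is already met when the one before it is completed fails the run):
1. the cover has popped open, the breaker still tripped (value of joint cover above 1.3 rad and value of joint reset_button below 0.0035 m), for 0.1 s.
2. the reset button is pushed fully in, the cover still open (value of joint reset_button above 0.006 m and value of joint cover above 0.6 rad), for 0.1 s.
3. the cover is pushed down to shut (value of joint cover below 0.03 rad), for 0.1 s.
At the end, for the whole second after the job is handed in: The cover is latched shut by itself (joint within 0.03 rad of 0, nothing holding it), the reset button is at least 6 mm in, the stop knob is up, and the box and the three bystanders are within 30 mm of where they stood, the bottle upright (value of joint cover between -0.03 and 0.03 rad and value of joint reset_button above 0.006 m and value of joint stop_knob below 0.002 m and distance of each of control_box, sanding_block, dropper_bottle, tape_roll from where it was at the start of the episode below 0.03 m and linear speed of control_box below 0.01 m/s and angle between dropper_bottle's own z axis and vertical below 0.2 rad); the robot touches nothing.
It fails at once if the stop knob is pressed (more than 2 mm) (value of joint stop_knob above 0.002 m).
It fails at once if the box is lifted or tipped off the bench (origin above 12 mm or tilted over 0.1 rad) (height (world z) of control_box above 0.012 m or angle between control_box's own z axis and vertical above 0.1 rad).
It fails at once if the box is pushed more than 30 mm (distance of control_box from where it was at the start of the episode above 0.03 m).
It fails at once if a bystander is lifted, carried or pushed more than 30 mm (distance of any of sanding_block, dropper_bottle, tape_roll from where it was at the start of the episode above 0.03 m).
It also fails if it takes over 48 s, if anything falls off the work surface, if the arm or the gripper's body presses on something with over 40 N, if the wrist force passes 120 N, or if a joint passes its speed limit or range.

## Robot

A 6-joint arm with a two-finger parallel gripper is mounted at the origin on the work surface; the furniture and walls round the work are solid. World frame = base frame: x ahead of the robot, y to its left, z up, the work surface at z = 0. Lengths are in m, angles in rad, forces in N, time in s.
With the tool pointing down it reaches from about 0.35 to 0.95 m from the base axis. Payload 17.4 kg.
Tool frame: the origin (TCP) lies midway between the tips of the shut fingers; the grasp point (between the pads) lies bot.tcp_to_grasp behind it (bot.tcp_to_grasp is the distance from the TCP to the grasp point, in m); z points along the fingers, y is the line along which they close (so a half turn about z gives the same grasp; the last joint's range is limited). The gripper opens to 93 mm and grips with 3 to 60 N. Pads are 15 mm wide; open, the fingers measure 128 mm over their backs; the gripper's body (75 mm by 188 mm) begins 65 mm behind the grasp point.
Start: joints at [-1.27, 0.116, 1.442, -0, 1.584, -0.038], TCP at [0.224, -0.637, 0.219] pointing down, gripper open.
Joint ranges: [-2.83, 2.83], [-0.83, 2.19], [0.07, 2.5], [-1.14, 4.28], [0.01, 3], [-2.97, 2.97]. Speed limits (rad/s): [1.89, 1.89, 2.22, 3.14, 3.14, 3.14].

## Interface

Orientations are given as [roll, pitch, yaw] about the fixed x, y, z axes, in that order (R = Rz(yaw) Ry(pitch) Rx(roll)).
In Python, from bench import bot, viewer gives the robot as it stands.
- The arm moves only by the tool send_rows, never from a script. Its argument "increments" is text: rows parted by semicolons, each of 6 numbers parted by spaces: the shift along the tool's x, y, z in cm, then the turn, a rotation vector about the tool's x, y, z in rad. In form: x y z wx wy wz; .... A call has 1 to 8 rows; each row shifts and turns the commanded pose from where the row before left it, along the tool's axes as they then stand; what a row does not reach is not made up. A row lasts 1/10 s, in which the tool goes at most 50 mm and 8.59 degrees, less where a joint would pass 70% of its speed; a pose out of reach is approached as far as the arm can. A call is refused whole if a number of a shift passes 5 or a number of a turn 0.15, either way. A call with a gripper value outside its range is refused whole. "grip" is the opening, from -1 (shut) to 1 (fully open), so that 0 is half open, set as the call begins (left out, the last holds). The fingers move at their own pace and stop on an object; the grip force is fixed at half the most. Time passes only in rows, so rows that do not move let the fingers close. It gives the time, the measured TCP pose, the force, the opening and the grip force at its end, in the units of the state.
- bot.observe(): the state, without advancing time (a new reading comes with each control period).
- viewer.read_camera(name): name is "scene" or "top"; returns the picture (384x512x3 uint8, blue, green, red); there is no depth.
- viewer.get_calibration(name): a dict with "camera_matrix" (3x3 intrinsics, pixels), "rvec" (rotation vector, rad) and "tvec" (3), from world to camera coordinates, as OpenCV has them. Camera axes: x right, y down, z forward; pixel columns grow to the right and rows downward; lengths in m; the calibration is good to about 2 mm. A picture is of the moment at which its call begins. get_calibration takes no time and is no camera call.
- bot.close_job(): hands the job in; it is judged then, once.
The state is a dict: "t": time; "joints": joint angles; "qd": joint speeds; "joint_torque": joint torques, N m; "eef_pos": TCP position; "orientation": TCP orientation; "ft_force": force on the tool from outside, world axes, zero at the start; "ft_torque": the same for the moment, N m; "gripper_width": opening from 0.0 (shut) to 1.0 (fully open); "grip_force": force on a finger pad.
Only numpy, scipy, OpenCV 4.12 (cv2) and the standard library are available. Lean on these libraries where they do the work, as an engineer would, in place of code of your own. Each camera call takes 0.05 s, during which the arm holds its last target. There are 200 camera calls.

## Working session

There is one attempt and no reset: what is moved stays moved. The work goes in short steps, Python scripts to look and compute and a tool call to move; the robot and the scene stay as the last step left them, time stands still between calls to the robot, and variables do not carry over. Pictures are saved under pics/ and viewed, at most 10 in all, crops included, and the job is handed in when it is done.

Besides the shell and the picture viewer there is one more tool, called after ">>>" as name(argument=value, ...), one argument or row to a line, values as JSON. send_rows: Moves the arm, as the interface text tells. Its arguments: {"type":"object","properties":{"increments":{"type":"string"},"grip":{"type":"number"}},"required":["increments"]}

```bash
mkdir -p pics; ls; python3 - <<'E'
from bench import bot, viewer
import cv2
for n in("scene","top"):
    cv2.imwrite(f"pics/{n}0.png",cv2.resize(viewer.read_camera(n),(800,600),interpolation=cv2.INTER_CUBIC))
    c=viewer.get_calibration(n);print(n,c)
s=bot.observe();print(s["t"],s["eef_pos"],s["orientation"],s["gripper_width"],bot.tcp_to_grasp)
E
```

```text
pics
scene {'camera_matrix': array([[457.07421587,   0.        , 256.4251078 ],
       [  0.        , 457.07421587, 192.40452083],
       [  0.        ,   0.        ,   1.        ]]), 'rvec': array([ 2.39336824, -0.71667005,  0.22214219]), 'tvec': array([-0.56132798,  0.16950405,  1.1586645 ])}
top {'camera_matrix': array([[392.1327081 ,   0.        , 248.51905623],
       [  0.        , 392.1327081 , 192.66710565],
       [  0.        ,   0.        ,   1.        ]]), 'rvec': array([ 2.18806492, -2.17042921,  0.09544713]), 'tvec': array([-0.20497103,  0.52399046,  1.07609623])}
0.1 [ 0.22426475 -0.6364708   0.21796563] [-3.14055675e+00 -4.86585839e-05  3.38772919e-01] 1.0007071511303423 0.0188
```

View pics/scene0.png

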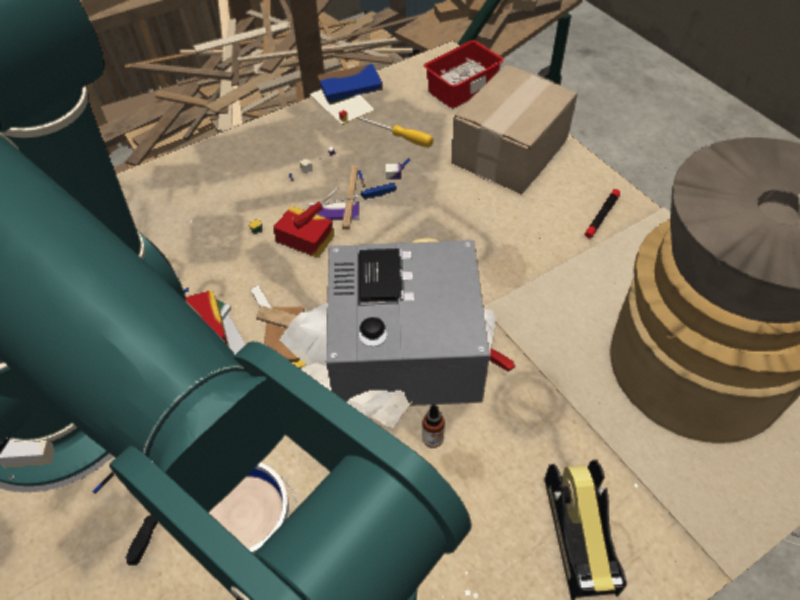

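View pics/top0.png

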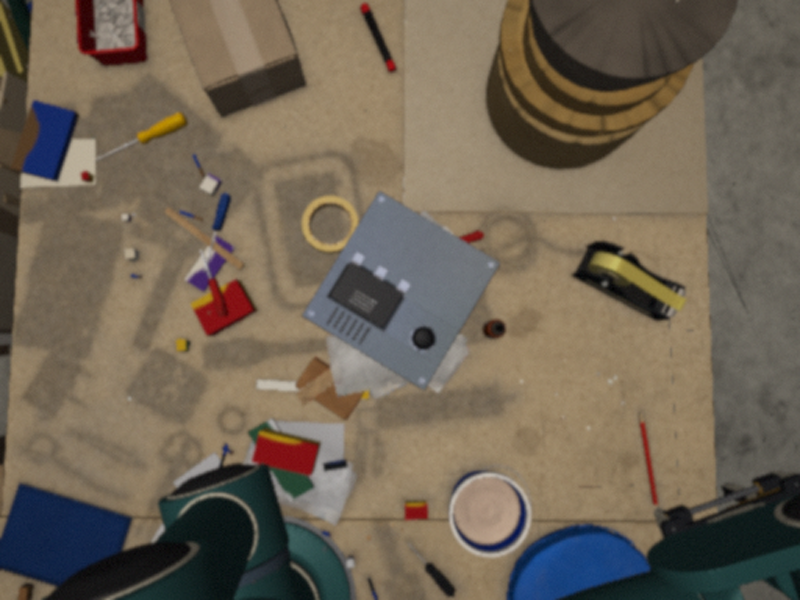

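The scene view shows the grey box with its black cover and knob. In the top view the box corners are at about (380,192), (498,265), (422,388) and (304,315), with the cover at (367,295) and the knob at (423,338). I'll take an enlarged crop for precision.

```bash
cat > h.py <<'E'
from bench import bot, viewer
import cv2, numpy as np
from scipy.spatial.transform import Rotation as Ro
def px2w(n,uv,z):
    c=viewer.get_calibration(n);R=cv2.Rodrigues(c["rvec"])[0];t=c["tvec"].ravel()
    d=R.T@np.linalg.inv(c["camera_matrix"])@np.array([uv[0],uv[1],1.]);o=-R.T@t
    return o+d*(z-o[2])/d[2]
def w2px(n,P):
    c=viewer.get_calibration(n);return cv2.projectPoints(np.array(P,float).reshape(-1,3),c["rvec"],c["tvec"],c["camera_matrix"],None)[0].reshape(-1,2)
E
python3 - <<'E'
from h import *
p=viewer.read_camera("top")
cv2.imwrite("pics/crop1.png",cv2.resize(p[115:257,185:327],(568,568),interpolation=cv2.INTER_CUBIC))
for a in [(380,192),(498,265),(422,388),(304,315)]: print(px2w("top",np.array(a)*.64,.14))
E
```

```text
[ 0.69338624 -0.18552993  0.14      ]
[ 0.57531061 -0.37654882  0.14      ]
[ 0.37802127 -0.25484549  0.14      ]
[ 0.49215817 -0.06599158  0.14      ]
```

View pics/crop1.png

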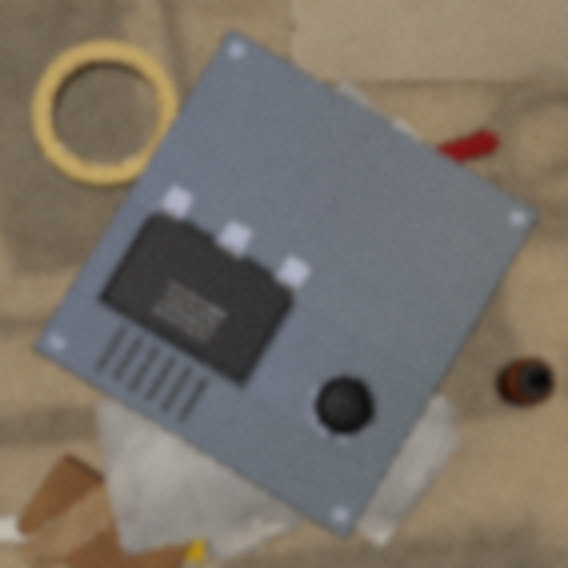

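The crop shows the box corners at (232,30), (540,213), (348,537) and (36,347). The cover's front corners are at (100,298) and (243,384), and the knob is at (345,405). Next I fit the box pose.

```bash
cat >> h.py <<'E'
E
python3 - <<'E'
from h import *
from scipy.optimize import least_squares
B=np.array([[.12,.115,.14],[.12,-.115,.14],[-.12,-.115,.14],[-.12,.115,.14],[-.069,.092,.152],[-.069,-.008,.152]])
U=np.array([(232,30),(540,213),(348,537),(36,347),(100,298),(243,384)])/4+[185,115]
def T(x,P):
    c,s=np.cos(x[2]),np.sin(x[2]);return P@np.array([[c,s,0],[-s,c,0],[0,0,1]])+[x[0],x[1],0]
r=least_squares(lambda x:(w2px("top",T(x,B))-U).ravel(),[.53,-.22,-.55],x_scale=.1)
print(r.x,r.fun.reshape(-1,2).round(2))
for n,p in dict(press=[-.05,.042,.152],edge=[-.069,.042,.152],hinge=[-.005,.042,.145],behind=[.055,.042,.145]).items(): print(n,T(r.x,np.array([p]))[0].round(4))
k=px2w("top",np.array([345,405])/4+[185,115],.168);print("knob",k, "dist",np.hypot(*(k-T(r.x,np.array([[-.05,.042,.152]]))[0])[:2]))
o=bot.observe()
print(Ro.from_euler('xyz',o["orientation"]).as_matrix().round(3))
E
```

```text
[ 0.53464262 -0.22178803 -0.53468962] [[-0.4  -0.83]
 [ 0.83 -0.2 ]
 [-0.01  1.22]
 [-1.18  0.7 ]
 [ 0.93 -0.18]
 [-0.18 -0.78]]
press [ 0.513  -0.1602  0.152 ]
edge [ 0.4967 -0.1505  0.152 ]
hinge [ 0.5517 -0.1831  0.145 ]
behind [ 0.6034 -0.2137  0.145 ]
knob [ 0.45648592 -0.25579782  0.168     ] dist 0.11108958487823341
[[ 0.943  0.332 -0.   ]
 [ 0.332 -0.943  0.001]
 [ 0.    -0.001 -1.   ]]
```

>>> send_rows(
  increments="0 0 -0.8 0 0 0.1457;0 0 -0.8 0 0 0.1457;0 0 -0.8 0 0 0.1457;0 0 -0.8 0 0 0.1457;0 0 -0.8 0 0 0.1457;0 0 -0.8 0 0 0.1457",
  grip=-1,
)

```text
t: 0.75
eef_pos: [0.2243, -0.6365, 0.2667]
orientation: [-3.141, 0.0, -0.541]
ft_force: [-0.3, -0.0, 0.4]
gripper_width: 0.529
grip_force: 0.0
```

>>> send_rows(
  increments="0 -4 0 0 0 0;0 -4 0 0 0 0;0 -4 0 0 0 0;0 -4 0 0 0 0;0 -4 0 0 0 0;0 -4 0 0 0 0;0 -4 0 0 0 0;0 -4 0 0 0 0",
)

```text
t: 1.55
eef_pos: [0.3881, -0.3599, 0.2666]
orientation: [-3.142, -0.0, -0.536]
ft_force: [0.4, -0.2, 0.1]
gripper_width: 0.007
grip_force: 0.0
```

>>> send_rows(
  increments="0 -4 0 0 0 0;0 -4 0 0 0 0;0 -4 0 0 0 0;0 -4 0 0 0 0;0 -4 0 0 0 0;0 -3 0 0 0 0;0 0 0 0 0 0;0 0 0 0 0 0",
)

```text
t: 2.35
eef_pos: [0.505, -0.1633, 0.2664]
orientation: [3.141, 0.0, -0.534]
ft_force: [-0.8, -0.1, 0.0]
gripper_width: 0.008
grip_force: 0.0
```

```bash
cat >> h.py <<'E'
Y=-.53469; X0=np.array([.53464,-.22179])
def st():
    o=bot.observe();p=np.array(o["eef_pos"]);c,s=np.cos(Y),np.sin(Y);d=p[:2]-X0
    print("t",o["t"],"box xy mm",((np.array([[c,s],[-s,c]])@d)*1e3).round(1),"z",(p[2]*1e3).round(1),"rpy",np.round(o["orientation"],3),"F",np.round(o["ft_force"],1),"g",round(o["gripper_width"],3),np.round(o["joints"],2))
E
python3 -c "from h import *;st()"
```

```text
t 2.35 box xy mm [-55.4  35.2] z 266.4 rpy [ 3.141  0.    -0.534] F [-0.8 -0.1  0. ] g 0.008 [-0.36 -0.21  1.68 -0.    1.67  1.74]
```

>>> send_rows(
  increments="0.3 -0.4 -0 0 0 0;0.2 -0.3 2 0 0 0;0 0 2 0 0 0;0 0 2 0 0 0;0 0 2 0 0 0;0 0 1.8 0 0 0;0 0 0.4 0 0 0;0 0 0 0 0 0",
)

```text
t: 3.15
eef_pos: [0.5125, -0.1607, 0.1645]
orientation: [3.141, 0.001, -0.536]
ft_force: [0.5, -0.5, 0.7]
gripper_width: 0.005
grip_force: 0.0
```

>>> send_rows(
  increments="0 0 0.3 0 0 0;0 0 0.2 0 0 0;0 0 0.2 0 0 0;0 0 0.2 0 0 0;0 0 0.1 0 0 0;0 0 0 0 0 0",
)

```text
t: 3.75
eef_pos: [0.5128, -0.1601, 0.1545]
orientation: [3.142, 0.0, -0.535]
ft_force: [0.2, 0.1, -0.5]
gripper_width: -0.0
grip_force: 0.0
```

>>> send_rows(
  increments="0 0 0.2 0 0 0;0 0 0.2 0 0 0;0 0 0.1 0 0 0;0 0 0 0 0 0",
)

```text
t: 4.15
eef_pos: [0.5127, -0.1601, 0.1496]
orientation: [-3.142, 0.0, -0.535]
ft_force: [-1.1, 1.3, 2.6]
gripper_width: 0.007
grip_force: 1.4
```

>>> send_rows(
  increments="0 0 0.1 0 0 0;0 0 0.1 0 0 0;0 0 0 0 0 0",
)

```text
t: 4.45
eef_pos: [0.513, -0.1601, 0.1487]
orientation: [-3.141, -0.001, -0.535]
ft_force: [-6.2, 1.8, 12.0]
gripper_width: 0.005
grip_force: 6.3
```

>>> send_rows(
  increments="0 0 0.05 0 0 0;0 0 0 0 0 0;0 0 -2 0 0 0;0 0 -4 0 0 0;0 0 -4 0 0 0;0 0 -2 0 0 0;0 0 0 0 0 0;0 0 0 0 0 0",
)

```text
t: 5.25
eef_pos: [0.5128, -0.1602, 0.2665]
orientation: [3.142, 0.0, -0.535]
ft_force: [0.4, 1.0, -1.3]
gripper_width: -0.002
grip_force: 0.0
```

>>> send_rows(
  increments="0 0 0 0 0 0;0 0 0 0 0 0;0 0 0 0 0 0;0 0 0 0 0 0",
)

```text
t: 5.65
eef_pos: [0.5127, -0.1601, 0.2667]
orientation: [3.141, 0.001, -0.535]
ft_force: [-0.1, -1.1, -0.2]
gripper_width: 0.006
grip_force: 0.0
```

```bash
python3 - <<'E'
from h import *
st()
a=viewer.read_camera("scene")[145:260,190:330];b=viewer.read_camera("top")[115:257,185:327]
cv2.imwrite("pics/c2.png",np.hstack([cv2.resize(a,(400,400)),cv2.resize(b,(400,400))]))
E
```

```text
t 5.65 box xy mm [-50.3  41.9] z 266.7 rpy [ 3.141e+00  1.000e-03 -5.350e-01] F [-0.1 -1.1 -0.2] g 0.006 [-0.35 -0.19  1.67  0.    1.67  1.76]
```

View pics/c2.png

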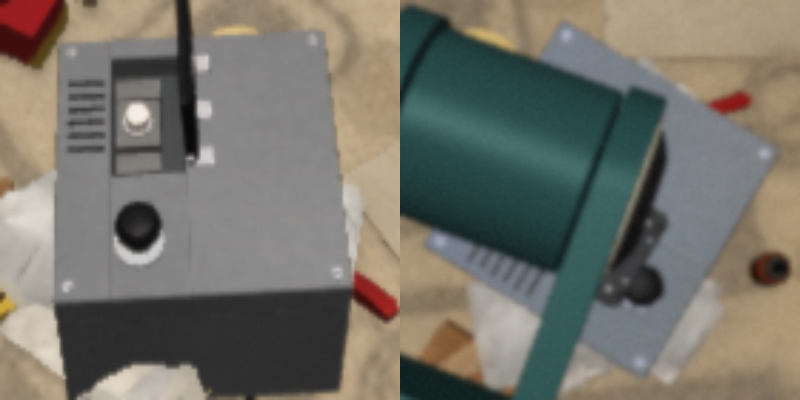

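The cover is standing open and the white button is visible at crop (138,110). I'll check its position.

```bash
python3 - <<'E'
from h import *
w=px2w("scene",(190+138*.35,145+109*115/400),.142);c,s=np.cos(Y),np.sin(Y)
print(w,np.array([[c,s],[-s,c]])@(w[:2]-X0))
E
```

```text
[ 0.51584081 -0.15856308  0.142     ] [-0.04839414  0.04482254]
```

>>> send_rows(
  increments="0 -0.1 2 0 0 0;0 0 3 0 0 0;0 0 3 0 0 0;0 0 2.4 0 0 0;0 0 0.8 0 0 0;0 0 0 0 0 0",
)

```text
t: 6.35
eef_pos: [0.513, -0.1592, 0.1545]
orientation: [3.141, 0.001, -0.535]
ft_force: [0.4, 0.6, 0.2]
gripper_width: 0.006
grip_force: 0.0
```

>>> send_rows(
  increments="0 0 0.4 0 0 0;0 0 0.3 0 0 0;0 0 0.3 0 0 0;0 0 0.2 0 0 0;0 0 0.2 0 0 0;0 0 0.2 0 0 0;0 0 0 0 0 0",
)

```text
t: 7.05
eef_pos: [0.5133, -0.1593, 0.139]
orientation: [-3.142, 0.0, -0.535]
ft_force: [0.7, 0.4, 0.1]
gripper_width: 0.009
grip_force: 0.0
```

>>> send_rows(
  increments="0 0 0.2 0 0 0;0 0 0.1 0 0 0",
)

```text
t: 7.25
eef_pos: [0.5134, -0.1593, 0.1362]
orientation: [-3.142, -0.0, -0.535]
ft_force: [0.1, 0.3, 3.2]
gripper_width: 0.006
grip_force: 1.2
```

>>> send_rows(
  increments="0 0 0.1 0 0 0;0 0 0.1 0 0 0;0 0 0 0 0 0",
)

```text
t: 7.55
eef_pos: [0.5134, -0.1593, 0.1351]
orientation: [-3.141, -0.001, -0.535]
ft_force: [-4.3, 1.6, 10.8]
gripper_width: 0.003
grip_force: 5.7
```

>>> send_rows(
  increments="0 0 0.05 0 0 0;0 0 0 0 0 0;0 0 -2 0 0 0;0 0 -4 0 0 0;0 0 -4 0 0 0;0 0 -3.5 0 0 0;0 0 0 0 0 0",
)

```text
t: 8.25
eef_pos: [0.5144, -0.1597, 0.2737]
orientation: [-3.14, -0.006, -0.535]
ft_force: [0.6, 0.5, -0.4]
gripper_width: 0.003
grip_force: 0.0
```

>>> send_rows(
  increments="2 0 0 0 0 0;3 0 0 0 0 0;3 0 0 0 0 0;3 0 0 0 0 0;0 0 0 0 0 0;0 0 0 0 0 0",
)

```text
t: 8.85
eef_pos: [0.6078, -0.2154, 0.2671]
orientation: [3.141, 0.002, -0.536]
ft_force: [0.3, 0.4, 0.5]
gripper_width: 0.006
grip_force: 0.0
```

```bash
python3 - <<'E'
from h import *
st()
a=viewer.read_camera("scene")[115:260,190:330]
cv2.imwrite("pics/c3.png",cv2.resize(a,(560,580),interpolation=cv2.INTER_CUBIC))
E
```

```text
t 8.85 box xy mm [59.7 42.8] z 267.1 rpy [ 3.141e+00  2.000e-03 -5.360e-01] F [0.3 0.4 0.5] g 0.006 [-0.38  0.04  1.44  0.    1.66  1.73]
```

View pics/c3.png

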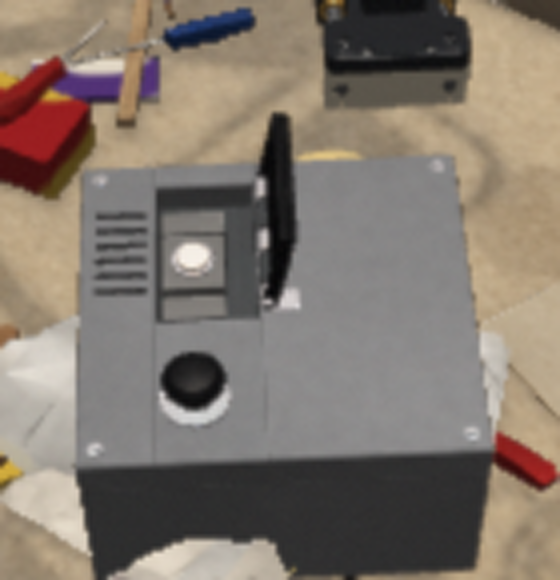

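The cover stands at crop (278,210) and the button at (192,258) is flush. The gripper is behind the cover and clear of it. Next I lower it and push forward.

>>> send_rows(
  increments="0 -0 2 0 0 0;0 0 3 0 0 0;0 0 1.8 0 0 0;-1 0 0 0 0 0;-1 0 0 0 0 0;-1 0 0 0 0 0;0 0 0 0 0 0",
)

```text
t: 9.6
eef_pos: [0.5815, -0.1995, 0.2025]
orientation: [-3.141, -0.002, -0.535]
ft_force: [-0.2, 0.2, 0.3]
gripper_width: 0.008
grip_force: 0.0
```

>>> send_rows(
  increments="-0.5 0 0 0 0 0;-0.5 0 0 0 0 0;-0.5 0 -0.1 0 0 0;-0.5 0 -0.2 0 0 0;-0.5 0 -0.2 0 0 0;-0.4 0 0 0 0 0;0 0 0 0 0 0",
)

```text
t: 10.3
eef_pos: [0.5569, -0.1851, 0.2059]
orientation: [-3.142, -0.0, -0.535]
ft_force: [0.4, -1.3, 0.6]
gripper_width: 0.007
grip_force: 0.5
```

```bash
python3 - <<'E'
from h import *
st()
a=viewer.read_camera("scene")[115:260,190:330]
cv2.imwrite("pics/c4.png",cv2.resize(a,(560,580),interpolation=cv2.INTER_CUBIC))
E
```

```text
t 10.3 box xy mm [ 0.4 42.9] z 205.9 rpy [-3.142 -0.    -0.535] F [ 0.4 -1.3  0.6] g 0.007 [-0.36 -0.07  1.65  0.    1.56  1.74]
```

View pics/c4.png

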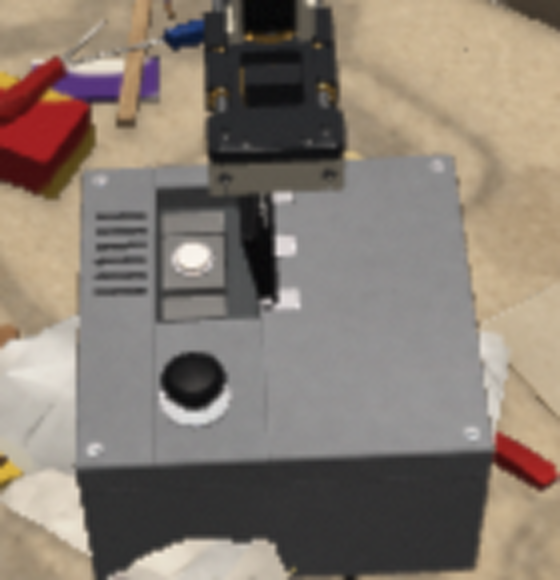

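The cover is past upright and touching the fingertip. The tip is a bit high at 206 mm, so I lower it and follow the arc down.

>>> send_rows(
  increments="0 0 0.4 0 0 0;0 0 0.4 0 0 0;-0.5 0 0.1 0 0 0;-0.5 0 0.1 0 0 0;-0.6 0 0.2 0 0 0;-0.6 0 0.2 0 0 0;0 0 0 0 0 0",
)

```text
t: 11.05
eef_pos: [0.5376, -0.1736, 0.1915]
orientation: [3.142, 0.0, -0.535]
ft_force: [1.1, -0.5, 1.0]
gripper_width: 0.006
grip_force: 0.5
```

```bash
python3 -c "from h import *;st()"
```

```text
t 11.05 box xy mm [-22.   42.9] z 191.5 rpy [ 3.142  0.    -0.535] F [ 1.1 -0.5  1. ] g 0.006 [-0.36 -0.12  1.72  0.    1.54  1.75]
```

>>> send_rows(
  increments="-0.5 0 0.3 0 0 0;-0.5 0 0.3 0 0 0;-0.4 0 0.5 0 0 0;-0.4 0 0.5 0 0 0;-0.3 0 0.6 0 0 0;-0.2 0 0.6 0 0 0;0 0 0 0 0 0",
)

```text
t: 11.75
eef_pos: [0.5179, -0.162, 0.1625]
orientation: [3.141, 0.002, -0.535]
ft_force: [-0.6, 0.1, 1.9]
gripper_width: 0.005
grip_force: 0.8
```

>>> send_rows(
  increments="-0.1 0 0.3 0 0 0;-0.1 0 0.3 0 0 0;-0.1 0 0.2 0 0 0;0 0 0.2 0 0 0;0 0 0 0 0 0",
)

```text
t: 12.25
eef_pos: [0.5158, -0.1608, 0.1533]
orientation: [3.142, 0.0, -0.535]
ft_force: [-0.1, 0.5, 2.3]
gripper_width: 0.005
grip_force: 0.9
```

```bash
python3 -c "from h import *;st()"
```

```text
t 12.25 box xy mm [-47.3  42.9] z 153.3 rpy [ 3.142  0.    -0.535] F [-0.1  0.5  2.3] g 0.005 [-0.35 -0.15  1.81  0.    1.48  1.76]
```

>>> send_rows(
  increments="0 0 0.2 0 0 0;0 0 0.2 0 0 0;0 0 0.1 0 0 0;0 0 0 0 0 0",
)

```text
t: 12.65
eef_pos: [0.5158, -0.1607, 0.1492]
orientation: [-3.142, 0.0, -0.535]
ft_force: [-6.4, 2.8, 8.6]
gripper_width: 0.004
grip_force: 4.4
```

>>> send_rows(
  increments="0 0 0.1 0 0 0;0 0 0.05 0 0 0;0 0 0 0 0 0",
)

```text
t: 12.95
eef_pos: [0.516, -0.1608, 0.1487]
orientation: [-3.141, -0.001, -0.535]
ft_force: [-9.0, 4.6, 18.3]
gripper_width: 0.002
grip_force: 9.5
```

>>> send_rows(
  increments="0 0 -0.2 0 0 0;0 0 -0.5 0 0 0;0 0 -2 0 0 0;0 0 -4 0 0 0;0 0 -4 0 0 0;0 0 -3 0 0 0;0 0 0 0 0 0;0 0 0 0 0 0",
)

```text
t: 13.75
eef_pos: [0.5161, -0.1609, 0.2841]
orientation: [-3.141, -0.001, -0.535]
ft_force: [-0.3, -0.3, -0.5]
gripper_width: 0.007
grip_force: 0.0
```

```bash
python3 - <<'E'
from h import *
st()
a=viewer.read_camera("scene")[115:260,190:330]
cv2.imwrite("pics/c5.png",cv2.resize(a,(560,580),interpolation=cv2.INTER_CUBIC))
E
```

```text
t 13.75 box xy mm [-47.   42.9] z 284.1 rpy [-3.141e+00 -1.000e-03 -5.350e-01] F [-0.3 -0.3 -0.5] g 0.007 [-0.35 -0.19  1.63 -0.    1.7   1.76]
```

View pics/c5.png

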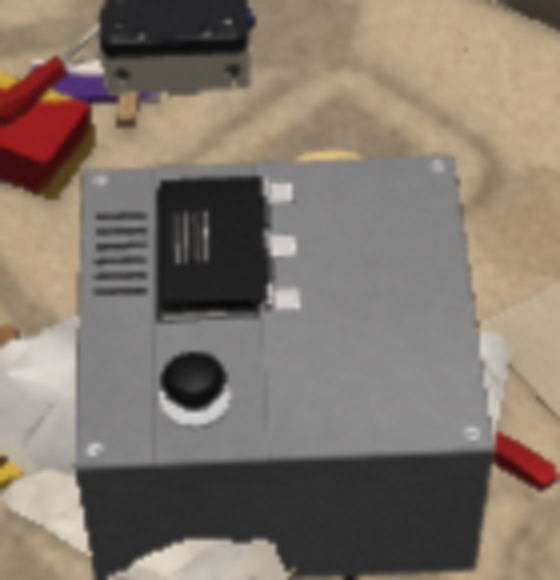

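The cover is shut and flat at crop (212,240), the knob is up, the box has not moved and the gripper is clear. I'm handing the job in.

```bash
python3 -c "
from bench import bot
print(bot.close_job())"
```

```text
the job is handed in; nothing more can be done
None
```

I popped the cover open, pushed the reset button to its stop and pressed the cover shut again. In the last picture it lies flat by itself, with the stop knob up and the arm clear. I handed the job in at about 14 s; no verdict came back.

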